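# Make up two job kits in their trays

## Robot

A 7-joint arm with a two-finger parallel gripper is mounted at the origin on a cart in front of the work surface, level with it; the furniture and walls round the work are solid. World frame = base frame: x ahead of the robot, y to its left, z up, the work surface at z = 0. Lengths are in m, angles in rad, forces in N, time in s.
With the tool pointing down it reaches from about 0.35 to 0.9 m from the base axis. Payload 8.1 kg.
Tool frame: the origin (TCP) lies at the very end of the fingers, on their centre line; the grasp point (between the pads) lies 19 mm behind it (bot.tcp_to_grasp is the distance from the TCP to the grasp point, in m); z points along the fingers, y is the line along which they close (so a half turn about z gives the same grasp; the last joint's range is limited). The gripper opens to 92 mm and grips with 3 to 60 N. Pads are 19 mm wide; open, the fingers measure 130 mm over their backs; the gripper's body (75 mm by 190 mm) begins 47 mm behind the grasp point.
Start: joints at [1.213, 0.434, 0.025, 1.573, -0.012, 1.134, -0.075], TCP at [0.158, -0.605, 0.227] pointing down, gripper open.
Joint ranges: [-2.62, 2.62], [-0.44, 2.09], [-1.27, 1.32], [0.08, 2.57], [-1.32, 4.46], [0.12, 2], [-2.74, 2.74]. Speed limits (rad/s): [2.22, 2.22, 3.01, 3.01, 3.14, 3.14, 3.14].

## Interface

Orientations are given as a unit quaternion [w, x, y, z].
In Python, from cell import bot gives the robot as it stands. Calls block until the motion is done:
- bot.move_to(position, orientation): joint-space move of the TCP to a pose.
- bot.movel(position, orientation=None, vel=0.15, force_limit=None): straight line of the TCP; orientation=None keeps the orientation; vel is the mean speed in m/s. With force_limit (N) it stops when the force on the tool has changed by that much, and returns True; else False.
- bot.set_joints(angles): joint-space move.
- bot.gripper_to(opening): finger opening in m; the grip force is fixed at half the most; returns when the fingers have stopped.
- bot.wait(seconds).
- bot.solve_ik(position, orientation): joint angles nearest the present ones, or None.
- bot.read_state(): the state.
- bot.grab_frame(name): name is "scene" or "top" or "wrist"; returns (picture, depth): 384x512x3 uint8, red, green, blue; 384x512 float32, m along the optical axis (not along the pixel's ray), 0 where there is no reading.
- bot.get_calibration(name): a dict with "intrinsics" (3x3 intrinsics, pixels), "R" (3x3) and "t" (3): a world point X has camera coordinates R X + t. Camera axes: x right, y down, z forward; pixel columns grow to the right and rows downward; lengths in m; the calibration is good to about 2 mm. A picture is of the moment at which its call begins: read the wrist's pose just before it. get_calibration takes no time and is no camera call; for the wrist camera it gives the pose at the moment of the call.
A pose or a line that the arm cannot do raises bot.PlanningError and nothing moves.
- bot.hand_in(): hands the job in; it is judged then, once.
Trained networks look in the newest picture that a camera, given by its name, has taken for a name from the list of things; names that differ only in an ending like _2 or _b are one class to them, and where a whole thing is asked for, a point or a joint stands for the part that bears it (a point fixed in the world has none). Each returns a list of dicts, best first, with "confidence" (0 to 1); they miss things now and then, are a little off and sometimes report something else, mostly with a low value. They report only what shows in the picture. A call takes as long as a camera call. They do not tell look-alikes from the thing itself.
- bot.spot_in(camera, thing): "uv" ([column, row] in pixels, amid what is visible of it).
The state is a dict: "time_s": time; "q": joint angles; "joint_vel": joint speeds; "joint_efforts": joint torques, N m; "ee_pos": TCP position; "orientation": TCP orientation; "ft_force": force on the tool from outside, world axes, zero at the start; "torque": the same for the moment, N m; "finger_gap": finger opening in m; "gripper_force": force on a finger pad.
Only numpy, scipy, OpenCV 4.12 (cv2) and the standard library are available. Lean on these libraries where they do the work, as an engineer would, in place of code of your own. Each camera call takes 0.05 s, during which the arm holds its last target. There are 200 camera calls.

## Task

Make up two job kits: in the long tray with three compartments put the spirit level in the long slot, and the tape measure and the thinner wooden block in the two pockets, one in each; in the short tray with two compartments put the shorter screwdriver in the narrow slot and the thicker wooden block in the wide pocket. Everything is to lie flat on the floor of its compartment, not across a wall, and the same way up as it is now. Leave the longer screwdriver where it lies.

Things in the scene. Friction and masses are not known exactly. Their poses are not given: they have to be found in the camera images.
- long_tray: Long shallow grey tray, fixed, 273 (x) x 150 (y) x 14 mm high plus a flat 15 mm finger tab at each end; walls 4 mm thick, 14 mm high; floor top 5 mm above the origin. Origin: centre of underside; x along the tray, z up. Long slot on its +y side: inside 265 x 58 mm, centre (0, +42) mm. Two equal pockets on its -y side: inside 130 x 80 mm, centres (+67, -31) and (-67, -31) mm.
- short_tray: Short shallow grey tray, fixed, 203 (x) x 150 (y) x 14 mm high plus a flat 15 mm finger tab at each end; walls 4 mm thick, 14 mm high; floor top 5 mm above the origin. Origin: centre of underside; x along the tray, z up. Narrow slot on its +y side: inside 195 x 58 mm, centre (0, +42) mm. Wide pocket on its -y side: inside 195 x 80 mm, centre (0, -31) mm.
- level: Yellow spirit level, a bar 22 (x) x 225 (y) x 46 mm high, 0.2 kg, standing on its narrow edge. Origin: centre of its underside; z up. Its long axis is y.
- measure: Yellow and black tape measure, standing upright, 34 (x) x 91 (y) x 66 mm high, 0.21 kg; the case is 30 mm thick across x, with parallel sides, and reaches from y = -26 to +45 mm. Origin: centre of its underside; z up. Its long axis is y.
- thin_block: Thinner, longer, dark brown wooden block, 34 (x) x 110 (y) x 22 mm high, 0.04 kg. Origin: centre of its underside; z up. Its long axis is y.
- thick_block: Thicker, shorter brown wooden block, 46 (x) x 80 (y) x 40 mm high, 0.1 kg. Origin: centre of its underside; z up. Its long axis is y.
- short_driver: Shorter screwdriver, yellow handle, 28 (x) x 169 (y) x 30 mm high, 0.08 kg, lying. The handle, about 28 mm thick, reaches from y = 0 to +84 mm (grip it at y = +42 mm), the blade to y = -84 mm. Origin: centre of its underside; z up. Its long axis is y.
- long_driver: Longer screwdriver, red handle, 30 (x) x 209 (y) x 32 mm high, lying; it belongs to neither kit and is to be left. The handle reaches from y = +9 to +104 mm. Origin: centre of its underside; z up. Its long axis is y.
Things that resemble listed ones, but are neither listed nor needed, are in the scene too. There is more than one size of the thick_block; the one meant has the size given above.

How it is judged:
By the outcome, as a careful person would: the job done as asked, in the order asked, and still so for the second after the job is handed in, with the robot touching nothing.
It also fails if it takes over 128 s, if anything falls off the work surface, if the arm or the gripper's body presses on something with over 40 N, if the wrist force passes 120 N, or if a joint passes its speed limit or range.

## Working session

There is one attempt and no reset: what is moved stays moved. The work goes in short steps, each a Python script; the robot and the scene stay as the last script left them, time stands still between calls to the robot, and variables do not carry over. Pictures are saved under pics/ and viewed, at most 14 in all, crops included, and the job is handed in when it is done.

```bash
ls; mkdir -p pics; python3 - <<'E'
from cell import bot
import cv2,numpy as np
for n in ("top","scene"):
    im,d=bot.grab_frame(n); np.savez(f"pics/{n}0.npz",im=im,d=d)
    cv2.imwrite(f"pics/{n}0.png",cv2.resize(im[:,:,::-1],(800,600),interpolation=cv2.INTER_CUBIC))
    c=bot.get_calibration(n); print(n,np.round(c["intrinsics"],1).tolist(),np.round(c["R"],3).tolist(),np.round(c["t"],3))
    for t in ("long_tray","short_tray","level","measure","thin_block","thick_block","short_driver","long_driver"):
        print(t,[(np.round(x["uv"]).tolist(),round(x["confidence"],2)) for x in bot.spot_in(n,t)])
s=bot.read_state();print(s["time_s"],s["orientation"])
E
```

```text
pics
top [[449.9, 0.0, 250.2], [0.0, 449.9, 193.6], [0.0, 0.0, 1.0]] [[0.072, -0.997, 0.017], [-0.778, -0.067, -0.625], [0.625, 0.032, -0.78]] [0.063 0.455 1.527]
long_tray []
short_tray []
level []
measure []
thin_block []
thick_block []
short_driver []
long_driver []
scene [[355.2, 0.0, 253.9], [0.0, 355.2, 191.9], [0.0, 0.0, 1.0]] [[-0.826, -0.563, -0.019], [-0.269, 0.422, -0.866], [0.496, -0.71, -0.5]] [0.497 0.149 1.098]
long_tray [([281.0, 182.0], 0.71), ([238.0, 229.0], 0.4)]
short_tray [([254.0, 202.0], 0.91)]
level [([335.0, 158.0], 0.62)]
measure [([284.0, 153.0], 0.8)]
thin_block [([208.0, 239.0], 0.65)]
thick_block [([239.0, 250.0], 0.74), ([179.0, 304.0], 0.73)]
short_driver [([236.0, 227.0], 0.66), ([209.0, 241.0], 0.45)]
long_driver [([306.0, 165.0], 0.65)]
0.9 [2.51477819e-05 9.91902856e-01 1.26998909e-01 2.57515796e-05]
```

View pics/top0.png

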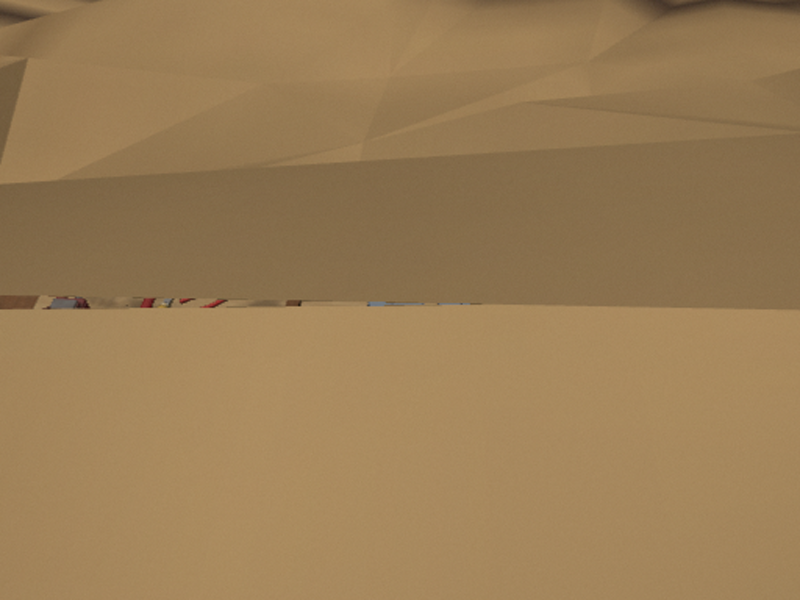

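View pics/scene0.png

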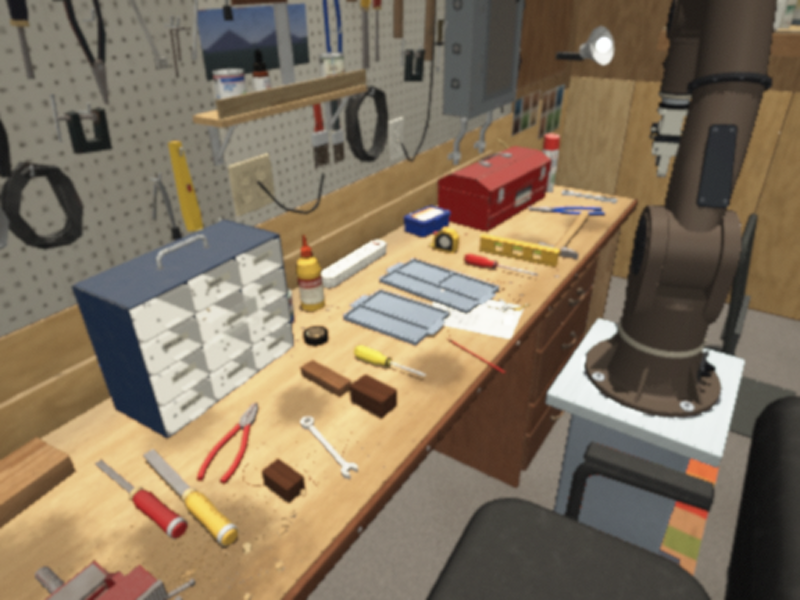

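The top camera is blocked by a shelf or ceiling, so only a sliver shows. In the scene view (800x600 px):
- Level at (520,250), measure at (446,238) and long red driver at (490,262).
- Long tray at (438,283) and short tray at (397,316).
- Short yellow driver at (385,360); the chisels at (150,510) and (190,500) could be mistaken for drivers.
- Thin block at (325,377).
- Two thick-block candidates, at (375,395) and (283,480).

Next I'll localise these with depth.

```bash
cat > h.py <<'E'
import numpy as np,cv2
from cell import bot
def cloud(d,c):
    K=np.array(c["intrinsics"]);R=np.array(c["R"]);t=np.array(c["t"])
    v,u=np.mgrid[:d.shape[0],:d.shape[1]]
    P=np.stack([(u-K[0,2])/K[0,0]*d,(v-K[1,2])/K[1,1]*d,d],-1)
    return (P-t)@R
E
python3 - <<'E'
from h import *
z=np.load("pics/scene0.npz");P=cloud(z["d"],bot.get_calibration("scene"))
for n,u,v in [("level",520,250),("measure",446,238),("longdrv",480,261),("ltray",438,283),("stray",397,316),("sdrv",372,355),("thin",325,377),("thickA",375,392),("thickB",283,477),("bench",420,440),("paper",490,318),("glue",310,285),("whitebar",355,262),("blackdisc",315,335),("cabinet",200,260),("wrench",330,445),("pencil",475,355),("toolbox",495,180),("shelf",290,95)]:
    u=int(u*.64);v=int(v*.64);print(n,np.round(np.median(P[v-1:v+2,u-1:u+2].reshape(-1,3),0),3))
q=bot.read_state();print(q["ee_pos"])
c=bot.get_calibration("wrist");print(np.round(c["intrinsics"],0).tolist(),np.round(c["R"],2).tolist(),np.round(-c["R"].T@c["t"],3))
c=bot.get_calibration("top");print(np.round(-c["R"].T@c["t"],3))
E
```

```text
level [ 0.442 -0.387  0.005]
measure [ 0.624 -0.279  0.047]
longdrv [ 0.494 -0.243  0.023]
ltray [ 0.536 -0.082  0.013]
stray [0.534 0.104 0.013]
sdrv [0.478 0.269 0.027]
thin [0.513 0.375 0.024]
thickA [0.392 0.375 0.044]
thickB [0.398 0.607 0.033]
bench [0.283 0.4   0.002]
paper [ 0.356 -0.019  0.005]
glue [0.726 0.177 0.074]
whitebar [ 0.762 -0.04   0.035]
blackdisc [0.651 0.256 0.009]
cabinet [0.687 0.475 0.271]
wrench [0.403 0.492 0.003]
pencil [0.317 0.133 0.006]
toolbox [ 0.598 -0.524  0.153]
shelf [0.761 0.141 0.489]
[ 0.15754255 -0.60483239  0.22675455]
[[284.0, 0.0, 252.0], [0.0, 284.0, 189.0], [0.0, 0.0, 1.0]] [[0.25, -0.97, 0.0], [-0.92, -0.24, 0.31], [-0.3, -0.08, -0.95]] [ 0.24  -0.584  0.385]
[-0.604  0.044  1.475]
```

```bash
python3 - <<'E'
from h import *
import pickle
T=("long_tray","short_tray","level","measure","thin_block","thick_block","short_driver","long_driver")
out=[]
for i,p in enumerate([(.40,-.28,.36),(.42,0.0,.36),(.42,.20,.36),(.38,.40,.36)]):
    try: bot.move_to(p,[0,1,0,0])
    except bot.PlanningError as e: print(i,e);continue
    bot.wait(.3)
    c=bot.get_calibration("wrist");im,d=bot.grab_frame("wrist");P=cloud(d,c)
    out.append((c,im,d));print(i,bot.read_state()["time_s"],np.round(-c["R"].T@c["t"],3))
    for t in T:
        for x in bot.spot_in("wrist",t):
            u,v=np.round(x["uv"]).astype(int)
            print("  ",t,(u,v),round(x["confidence"],2),np.round(P[min(v,383),min(u,511)],3))
pickle.dump(out,open("pics/w.pkl","wb"))
g=np.vstack([np.hstack([cv2.resize(o[1],(400,300),interpolation=cv2.INTER_AREA) for o in out[k:k+2]]) for k in (0,2)])
cv2.imwrite("pics/w.png",g[:,:,::-1])
E
```

```text
0 2.825 [ 0.485 -0.281  0.518]
   long_tray (np.int64(139), np.int64(74)) 0.85 [ 0.521 -0.092  0.006]
   short_tray (np.int64(37), np.int64(70)) 0.79 [0.528 0.078 0.005]
   level (np.int64(298), np.int64(122)) 0.67 [ 0.485 -0.281  0.518]
   measure (np.int64(259), np.int64(11)) 0.58 [ 0.602 -0.291  0.052]
   thick_block (np.int64(37), np.int64(67)) 0.29 [0.532 0.076 0.006]
   short_driver (np.int64(300), np.int64(120)) 0.63 [ 0.449 -0.359  0.045]
   long_driver (np.int64(236), np.int64(89)) 0.64 [ 0.497 -0.255  0.028]
1 4.6583 [ 0.505 -0.002  0.518]
   long_tray (np.int64(308), np.int64(80)) 0.72 [ 0.532 -0.096  0.005]
   short_tray (np.int64(199), np.int64(69)) 0.78 [0.55  0.087 0.005]
   level (np.int64(462), np.int64(131)) 0.58 [ 0.451 -0.347  0.043]
   measure (np.int64(444), np.int64(16)) 0.67 [ 0.617 -0.283  0.044]
   thin_block (np.int64(32), np.int64(82)) 0.85 [0.529 0.358 0.022]
   thick_block (np.int64(44), np.int64(156)) 0.74 [0.41  0.353 0.04 ]
   short_driver (np.int64(100), np.int64(111)) 0.79 [0.483 0.252 0.026]
   long_driver (np.int64(399), np.int64(102)) 0.68 [ 0.49
[... 497 characters left out ...]
int64(111)) 0.95 [0.483 0.259 0.026]
   long_driver (np.int64(507), np.int64(152)) 0.52 [ 0.411 -0.258  0.015]
3 7.8083 [0.465 0.398 0.518]
   long_tray (np.int64(503), np.int64(103)) 0.76 [ 0.455 -0.037  0.004]
   long_tray (np.int64(442), np.int64(56)) 0.28 [0.529 0.085 0.005]
   short_tray (np.int64(442), np.int64(57)) 0.83 [0.528 0.085 0.006]
   thin_block (np.int64(272), np.int64(54)) 0.73 [0.531 0.366 0.021]
   thick_block (np.int64(136), np.int64(132)) 0.93 [0.41  0.595 0.031]
   thick_block (np.int64(270), np.int64(133)) 0.76 [0.409 0.369 0.041]
   short_driver (np.int64(332), np.int64(85)) 0.6 [0.484 0.268 0.025]
   short_driver (np.int64(439), np.int64(57)) 0.22 [0.528 0.09  0.006]
```

View pics/w.png

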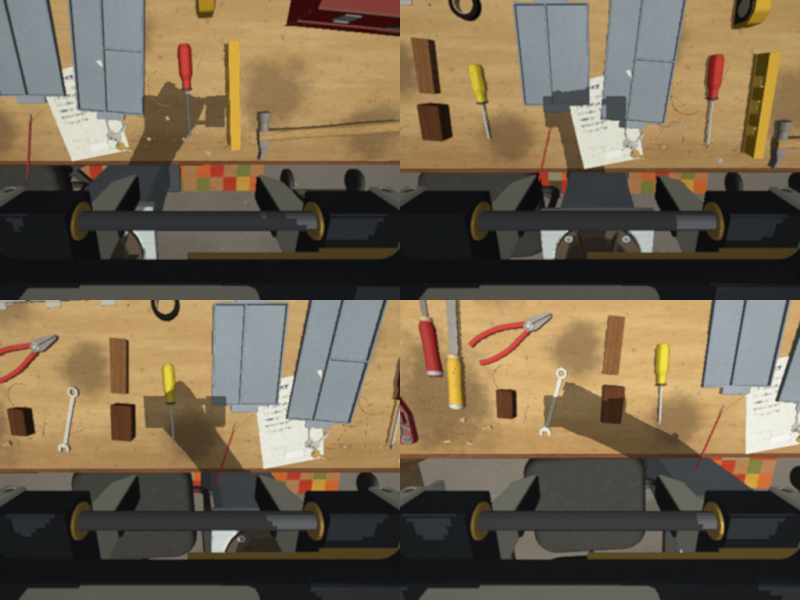

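The wrist views (grid of four, 400x300 px each) show:
- **Thick blocks:** A at (433,122) in view 1 has its top at 41 mm; B at (20,420) in view 2 has its top at 31 mm. The 40 mm block is A.
- **Short driver:** it is the yellow one at (478,95). The yellow-handled chisel at (455,380) is not it.
- **Trays:** each slot is on the world +y (left) side, since the divided column of the long tray is on the right.

The far tray ends and the tape measure are cut off, so I'll take two views further forward and then fit everything.

```bash
python3 - <<'E'
from h import *
import pickle
out=pickle.load(open("pics/w.pkl","rb"))
for p in [(.51,.05,.31),(.50,-.22,.31)]:
    try: bot.move_to(p,[0,1,0,0])
    except bot.PlanningError as e: print(p,e);continue
    bot.wait(.3)
    c=bot.get_calibration("wrist");im,d=bot.grab_frame("wrist");out.append((c,im,d))
    print(bot.read_state()["time_s"],np.abs(bot.read_state()["ft_force"]).max())
pickle.dump(out,open("pics/w.pkl","wb"))
X=[(0,'long_tray',(.55,-.09),.19,(.003,.022)),(0,'short_tray',(.56,.09),.16,(.003,.022)),
('', 'level',(.45,-.35),.13,(.036,.056)),('','measure',(.62,-.28),.07,(.03,.075)),('','thin',(.53,.36),.075,(.015,.03)),
('','thickA',(.41,.36),.06,(.032,.048)),('','thickB',(.41,.59),.06,(.022,.038)),('','sdrv',(.48,.26),.11,(.004,.035)),('','ldrv',(.49,-.25),.12,(.004,.04))]
for grey,n,c0,r,(a,b) in X:
  for i,(c,im,d) in enumerate(out):
    P=cloud(d,c);s=im.max(-1).astype(int)-im.min(-1)
    m=(d>.05)&(np.hypot(P[...,0]-c0[0],P[...,1]-c0[1])<r)&(P[...,2]>a)&(P[...,2]<b)
    if grey==0: m&=(im[...,2].astype(int)>im[...,0]+5)
    m=cv2.morphologyEx(m.astype(np.uint8),cv2.MORPH_OPEN,np.ones((2,2)))
    k,l,st,_=cv2.connectedComponentsWithStats(m)
    if k<2: continue
    j=1+st[1:,4].argmax();x,y,w,h=st[j,:4]
    edge=x<2 or y<2 or x+w>509
    Q=P[l==j];R=cv2.minAreaRect((Q[:,:2]*1000).astype(np.float32));(cx,cy),(w,h),an=R
    if w<h: w,h,an=h,w,an+90
    print(n,i,"EDGE" if edge else "",len(Q),"c",round(cx),round(cy),"sz",round(w),round(h),"long ax yaw",round((an+90)%180-90,1),"z50/95",*np.round(np.percentile(Q[:,2],[50,95])*1000,1))
cv2.imwrite("pics/f.png",np.hstack([cv2.resize(o[1][:260],(400,203)) for o in out[4:6]])[:,:,::-1])
E
```

```text
9.9667 0.3884764509292402
11.3667 0.9461622652009756
long_tray 0 EDGE 12968 c 507 -151 sz 264 246 long ax yaw 85.7 z50/95 5.1 13.8
long_tray 1 EDGE 13772 c 523 -85 sz 267 164 long ax yaw -4.7 z50/95 5.2 13.9
long_tray 2 EDGE 14014 c 530 14 sz 365 266 long ax yaw 85.7 z50/95 5.4 14.2
long_tray 3 EDGE 5253 c 524 201 sz 394 171 long ax yaw -89.7 z50/95 5.3 13.4
long_tray 4  16762 c 541 -58 sz 300 223 long ax yaw -4.2 z50/95 5.4 14.3
long_tray 5  16967 c 537 -119 sz 299 193 long ax yaw -4.6 z50/95 5.2 14.1
short_tray 0 EDGE 8950 c 527 -60 sz 443 203 long ax yaw 89.7 z50/95 5.1 13.9
short_tray 1 EDGE 11749 c 537 80 sz 220 164 long ax yaw 0.3 z50/95 5.1 13.9
short_tray 2 EDGE 11916 c 537 104 sz 220 189 long ax yaw 0.2 z50/95 5.3 14.1
short_tray 3 EDGE 10502 c 519 201 sz 394 183 long ax yaw 90.0 z50/95 5.4 14.3
short_tray 4  12365 c 542 89 sz 228 146 long ax yaw 0.2 z50/95 5.2 14.2
short_tray 5 EDGE 12655 c 543 -28 sz 384 228 long ax yaw -89.7 z50/95 5.2 14.1
level 0  1951 c 428 -334 sz 245 96 long ax yaw 4.2 z50/95 46.0 47.5
level 1  2084 c 413 -210 sz 401 246 long ax yaw -85.3 z50/95 46.0
[... 1170 characters left out ...]
g ax yaw -1.6 z50/95 5.0 9.9
sdrv 1  934 c 499 162 sz 294 145 long ax yaw -61.7 z50/95 21.6 27.2
sdrv 2  758 c 480 248 sz 85 72 long ax yaw -22.9 z50/95 23.6 27.2
sdrv 3  963 c 472 285 sz 180 137 long ax yaw 56.2 z50/95 22.6 27.1
sdrv 4  950 c 517 197 sz 312 116 long ax yaw -41.8 z50/95 21.9 26.9
sdrv 5  521 c 482 158 sz 95 21 long ax yaw -6.1 z50/95 6.6 14.3
ldrv 0  1283 c 482 -182 sz 145 137 long ax yaw 48.2 z50/95 5.3 14.4
ldrv 1  1413 c 473 -118 sz 190 151 long ax yaw -67.0 z50/95 5.5 14.6
ldrv 2  1612 c 538 -6 sz 380 165 long ax yaw 75.7 z50/95 5.8 14.6
ldrv 4  1579 c 554 -102 sz 284 137 long ax yaw 49.2 z50/95 5.6 14.5
ldrv 5  1394 c 506 -161 sz 187 59 long ax yaw -18.7 z50/95 5.3 14.5
```

View pics/f.png

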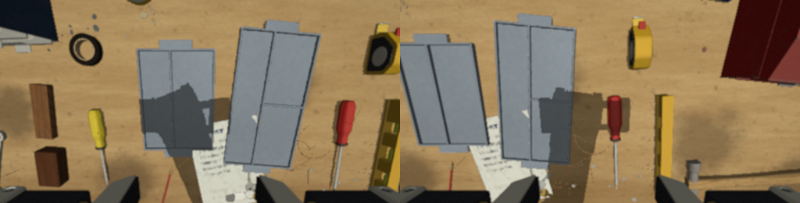

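The forward views show both trays complete, at (175,98) and (272,95), each with its slot on the left. The measure is at (640,45), with the toolbox well clear of it at (722,80+). All heights match the text. My 2x2 opening let zero-depth pixels in, so I'll refit cleanly.

```bash
python3 - <<'E'
from h import *
import pickle
out=pickle.load(open("pics/w.pkl","rb"))
X=[(0,'long_tray',(.55,-.09),.19,(.003,.022),(4,5)),(0,'short_tray',(.56,.09),.16,(.003,.022),(4,5)),
('', 'level',(.45,-.35),.15,(.038,.056),(0,1,5)),('','measure',(.63,-.28),.08,(.03,.075),(1,4,5)),('','thin',(.53,.36),.075,(.015,.03),(1,2,3,4)),
('','thickA',(.41,.36),.06,(.032,.048),(1,2,3,4)),('','thickB',(.41,.59),.06,(.022,.038),(2,3)),('','sdrv handle',(.50,.26),.11,(.010,.035),(1,2,3,4))]
for grey,n,c0,r,(a,b),V in X:
  for i in V:
    c,im,d=out[i]
    P=cloud(d,c)
    m=(d>.05)&(np.hypot(P[...,0]-c0[0],P[...,1]-c0[1])<r)&(P[...,2]>a)&(P[...,2]<b)
    if grey==0: m&=(im[...,2].astype(int)>im[...,0]+5)
    m=cv2.morphologyEx(m.astype(np.uint8),cv2.MORPH_OPEN,np.ones((3,3)))&m.astype(np.uint8)
    k,l,st,_=cv2.connectedComponentsWithStats(m)
    j=1+st[1:,4].argmax()
    Q=P[l==j];(cx,cy),(w,h),an=cv2.minAreaRect((Q[:,:2]*1000).astype(np.float32))
    if w<h: w,h,an=h,w,an+90
    p=Q[:,:2]-Q[:,:2].mean(0);ax=np.linalg.svd(p,full_matrices=False)[2][0]
    print(n,i,"c",round(cx,1),round(cy,1),"sz",round(w),round(h),"yaw",round((an+90)%180-90,1),"pca",np.round(1000*Q[:,:2].mean(0),1),round(np.degrees(np.arctan(ax[1]/ax[0])),1),"z",*np.round(np.percentile(Q[:,2],[50,95])*1000,1))
c,im,d=out[5];cr=im[0:110,270:400];c,im4,d=out[4];cr2=im4[90:250,0:170]
g=np.hstack([cv2.resize(cr,(472,400)),cv2.resize(cr2,(320,400))]);cv2.imwrite("pics/c.png",g[:,:,::-1])
E
```

```text
long_tray 4 c 540.2 -92.9 sz 299 148 yaw -4.7 pca [553.4 -95.5] -4.4 z 5.4 14.2
long_tray 5 c 540.2 -94.9 sz 299 148 yaw -4.8 pca [553.9 -93.7] -5.0 z 5.2 14.0
short_tray 4 c 543.4 90.6 sz 228 146 yaw 0.1 pca [551.4  91.5] -0.4 z 5.2 14.1
short_tray 5 c 543.9 88.8 sz 228 149 yaw 0.2 pca [550.4  89.4] -1.2 z 5.1 14.0
level 0 c 437.7 -359.6 sz 225 22 yaw 4.0 pca [ 446.2 -358.7] 4.0 z 46.0 47.4
level 1 c 438.3 -359.1 sz 224 25 yaw 3.8 pca [ 446.1 -357.4] 4.0 z 46.0 47.5
level 5 c 467.4 -357.6 sz 166 23 yaw 4.0 pca [ 473.3 -356.5] 4.1 z 46.0 47.4
measure 1 c 619.4 -295.9 sz 45 33 yaw 4.0 pca [ 616.1 -290.8] 34.3 z 56.5 66.3
measure 4 c 633.4 -288.8 sz 76 28 yaw 12.9 pca [ 631.2 -284.3] 4.6 z 49.5 65.7
measure 5 c 635.4 -296.8 sz 76 34 yaw 2.3 pca [ 632.9 -294.3] 2.5 z 59.7 66.3
thin 1 c 524.0 363.8 sz 110 36 yaw -5.6 pca [525.9 362. ] -5.5 z 21.7 23.3
thin 2 c 523.9 364.4 sz 110 35 yaw -5.6 pca [526.3 363.1] -5.8 z 21.8 23.4
thin 3 c 523.9 364.5 sz 110 34 yaw -5.6 pca [525.9 364.4] -5.4 z 21.9 23.4
thin 4 c 524.1 363.9 sz 110 36 yaw -5.9 pca [526.3 362.2] -5.7 z 21.8 23.2
thickA 1 c 406.6 364.8 sz 80 47 yaw -4.9 pca [408.  362.2] -5.3 z 39.6 41.2
thickA 2 c 406.5 364.8 sz 80 46 yaw -4.8 pca [408.  363.5] -4.2 z 39.9 41.3
thickA 3 c 406.4 365.3 sz 80 46 yaw -4.8 pca [407.7 365.5] -4.5 z 39.9 41.5
thickA 4 c 406.9 364.6 sz 81 47 yaw -4.5 pca [409.  362.5] -3.7 z 39.8 41.2
thickB 2 c 407.0 599.3 sz 61 37 yaw -5.7 pca [407.9 597.1] -4.5 z 30.4 32.1
thickB 3 c 406.6 599.8 sz 62 35 yaw -4.5 pca [407.4 598.6] -4.6 z 30.5 32.0
sdrv handle 1 c 520.0 357.2 sz 103 22 yaw -6.5 pca [516.9 353.8] -7.9 z 21.3 23.2
sdrv handle 2 c 520.5 357.6 sz 104 21 yaw -5.5 pca [517.1 355.2] -8.1 z 21.7 23.3
sdrv handle 3 c 459.8 258.9 sz 137 28 yaw 1.5 pca [482.3 261.4] 3.3 z 22.8 27.2
sdrv handle 4 c 520.5 357.1 sz 104 21 yaw -5.7 pca [517.4 354. ] -8.0 z 21.5 23.2
```

View pics/c.png

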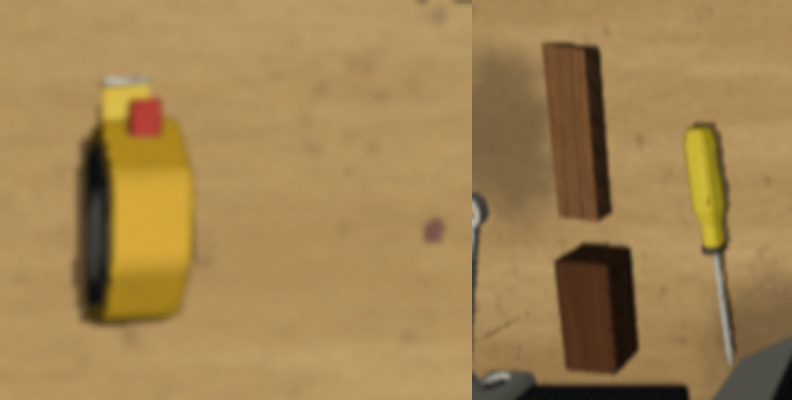

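Crop check:
- **Measure:** its hook and mouth point to the far side (125,95), so the case is on the near side.
- **Thick block:** the block at (600,310) fits 80x46x40 mm, so it is the right one. B fits 61x36x30 mm, a look-alike.
- **Driver:** the handle is at the far end, (703,185).

I'll pick and place the level first, and fit the driver from the yellow pixels.

```bash
cat >> h.py <<'E'
def quat(deg): a=np.radians(deg)/2; return [0,np.cos(a),np.sin(a),0]
TR={"long":(.5402,-.0940,-4.7),"short":(.5436,.0897,.15)}
def tray(n,x,y):
    cx,cy,a=TR[n];c,s=np.cos(np.radians(a)),np.sin(np.radians(a))
    return cx+c*x-s*y,cy+s*x+c*y,a
def pick(x,y,yaw,w,gz,hi=.16,off=0):
    """grasp at off (m) from the given point along the long axis"""
    a=np.radians(yaw);x+=off*np.cos(a);y+=off*np.sin(a)
    bot.move_to([x,y,hi],quat(yaw));bot.gripper_to(min(.09,w+.032))
    hit=bot.movel([x,y,gz],quat(yaw),vel=.15,force_limit=25)
    bot.gripper_to(0);s=bot.read_state()
    print("pick gap mm",round(s["finger_gap"]*1000,1),"force",round(s["gripper_force"],1),"hit",hit,"z",round(s["ee_pos"][2],4))
    if s["finger_gap"]<w-.008: raise SystemExit("missed")
    bot.movel([x,y,hi],quat(yaw),vel=.2)
    print("lifted gap",round(bot.read_state()["finger_gap"]*1000,1))
def place(tn,tx,ty,w,tz,hi=.16,off=0,rel=.012):
    x,y,a=tray(tn,tx+off,ty)
    bot.move_to([x,y,hi],quat(a));bot.movel([x,y,tz+.03],quat(a),vel=.2)
    hit=bot.movel([x,y,tz],quat(a),vel=.05,force_limit=15)
    z=bot.read_state()["ee_pos"];bot.gripper_to(w+rel);bot.movel([x,y,hi],quat(a),vel=.2)
    s=bot.read_state();print("placed",np.round(z,4),"hit",hit,"t",s["time_s"])
E
python3 - <<'E'
from h import *
import pickle
out=pickle.load(open("pics/w.pkl","rb"))
for i in (1,2,3,4):
    c,im,d=out[i];P=cloud(d,c);I=im.astype(int)
    m=(d>.05)&(np.hypot(P[...,0]-.49,P[...,1]-.26)<.09)&(P[...,2]>.006)&(P[...,2]<.035)
    Q=P[m&(I[...,0]>2*I[...,2])&(I[...,1]>1.6*I[...,2])&(I[...,0]-I[...,2]>70)]
    m2=m&(abs(P[...,1]-.26)<.05);B=P[m2]
    if len(Q)<30: print(i,len(Q));continue
    T=Q[Q[:,2]>.015];ax=np.linalg.svd(T[:,:2]-T[:,:2].mean(0),full_matrices=False)[2][0]
    print(i,len(Q),"x range handle",np.round(np.percentile(Q[:,0],[1,99])*1e3),"mean",np.round(T[:,:2].mean(0)*1e3,1),"yaw",round(np.degrees(np.arctan(ax[1]/ax[0])),1),"all x",np.round(np.percentile(B[:,0],[0.5,99.5])*1e3),"ridge y",np.round(np.median(Q[Q[:,2]>.024][:,1])*1e3,1), "blade",np.round(np.median(B[B[:,0]<.43][:,:2],0)*1e3) if (B[:,0]<.43).any() else None)
pick(.438,-.359,4,.022,.014)
place("long",0,.043,.022,.0205)
E
```

```text
1 722 x range handle [452. 529.] mean [492.9 255.5] yaw 1.5 all x [403. 529.] ridge y 258.4 blade [416. 255.]
2 680 x range handle [453. 529.] mean [494.3 258.7] yaw 1.3 all x [403. 529.] ridge y 259.2 blade [415. 256.]
3 793 x range handle [451. 527.] mean [491.9 261.6] yaw 2.9 all x [402. 528.] ridge y 260.5 blade [415. 257.]
4 732 x range handle [452. 529.] mean [494.1 255.9] yaw 1.9 all x [403. 529.] ridge y 258.4 blade [415. 256.]
pick gap mm 21.8 force 30.0 hit False z 0.0142
lifted gap 21.8
placed [ 0.5438 -0.051   0.0205] hit False t 19.6417
```

Level placed. The driver's handle tip is at x=0.529, y≈0.259, yaw≈2°, so the grip point is (0.487, 0.259). Next, the measure and the thin block.

```bash
python3 - <<'E'
from h import *
pick(.633,-.2965,3,.030,.025,hi=.18)
place("long",.067,-.031,.030,.0315,hi=.18,off=-.0095)
pick(.524,.3642,-5.6,.034,.008)
place("long",-.067,-.031,.034,.0155)
bot.move_to([.46,-.1,.33],[0,1,0,0]);bot.wait(.3)
im,d=bot.grab_frame("wrist");cv2.imwrite("pics/p1.png",im[:260,:,::-1])
c=bot.get_calibration("wrist");np.savez("pics/p1.npz",im=im,d=d,P=cloud(d,c))
E
```

```text
pick gap mm 29.8 force 30.0 hit False z 0.0252
lifted gap 30.0
placed [ 0.595  -0.1295  0.0315] hit False t 27.625
pick gap mm 34.0 force 30.0 hit False z 0.0082
lifted gap 33.6
placed [ 0.4709 -0.1193  0.0154] hit False t 37.3417
```

View pics/p1.png

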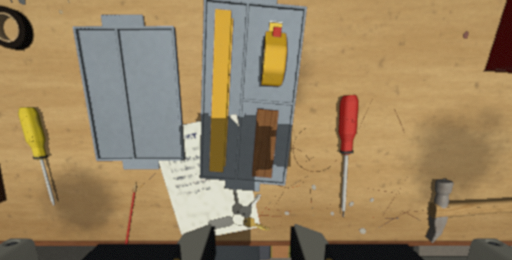

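The level lies in the slot at (220,90), with the measure at (275,55) and the thin block at (265,140), each in its own pocket. Next, the short tray.

```bash
python3 - <<'E'
from h import *
pick(.487,.259,2,.028,.008)
place("short",0,.042,.028,.0155,off=.042)
pick(.4066,.3648,-4.8,.046,.013)
place("short",0,-.031,.046,.0195)
bot.move_to([.46,0,.33],[0,1,0,0]);bot.wait(.3)
im,d=bot.grab_frame("wrist");cv2.imwrite("pics/p2.png",im[:260,:,::-1])
P=cloud(d,bot.get_calibration("wrist"));M=d>.05;r,g,b=im.astype(int).transpose(2,0,1)
def local(n,Q):
    cx,cy,a=TR[n];a=np.radians(a);p=Q[:,:2]-[cx,cy];return p@np.array([[np.cos(a),-np.sin(a)],[np.sin(a),np.cos(a)]])
for n,t,x0,x1,y0,y1,za in [("level","long",-132,132,13,71,.03),("measure","long",2,132,-71,9,.03),("thin","long",-132,-2,-71,9,.021),("drv","short",-97,97,13,71,.0165),("thick","short",-97,97,-71,9,.03)]:
    Q=P[M];L=local(t,Q)*1000;k=(L[:,0]>x0-20)&(L[:,0]<x1+20)&(L[:,1]>y0)&(L[:,1]<y1)&(Q[:,2]>za)
    L=L[k];print(n,k.sum(),"x",np.round(np.percentile(L[:,0],[1,99])),"y",np.round(np.percentile(L[:,1],[1,99])),"ztop",np.round(np.percentile(Q[k,2],[50,97])*1e3,1))
E
```

```text
pick gap mm 26.8 force 30.0 hit False z 0.0082
lifted gap 26.8
placed [0.5855 0.1319 0.0155] hit False t 46.6
pick gap mm 45.9 force 30.0 hit False z 0.0132
lifted gap 45.8
placed [0.5437 0.0587 0.0194] hit False t 55.1833
level 26138 x [-92.  94.] y [16. 70.] ztop [418.7 437.9]
measure 1579 x [23. 96.] y [-47. -16.] ztop [63.4 71.8]
thin 2511 x [-120.  -14.] y [-48.   9.] ztop [ 28.3 411.1]
drv 1180 x [-75.  83.] y [28. 54.] ztop [27.7 32.5]
thick 27746 x [-87.  28.] y [-70. -10.] ztop [417.9 439.7]
```

View pics/p2.png

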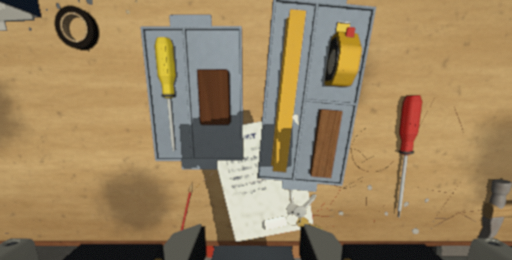

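All five parts show inside their compartments: driver (168,90), thick block (213,95), level (290,90), measure (345,55), thin block (327,140). The red driver at (408,150) is untouched. I'll do one last height check without the gripper's own points, then hand in.

```bash
python3 - <<'E'
from h import *
im,d=bot.grab_frame("wrist");P=cloud(d,bot.get_calibration("wrist"))
ok=True
for n,t,x,y,ht in [("level","long",0,43,51),("thin","long",-67,-31,27),("thick","short",0,-31,45),("measure","long",55,-31,71),("drv","short",42,42,33)]:
    wx,wy,_=tray(t,x/1e3,y/1e3);k=(d>.05)&(np.hypot(P[...,0]-wx,P[...,1]-wy)<.012)&(P[...,2]<.12)&(P[...,2]>.018)
    z=np.percentile(P[k][:,2],[50,95])*1e3;print(n,np.round(z,1),"expected",ht);ok&=abs(z[1]-ht)<4
print(ok,bot.read_state()["time_s"])
if ok: print(bot.hand_in())
E
```

```text
level [51.2 52.5] expected 51
thin [27.4 28.7] expected 27
thick [45.3 46.8] expected 45
measure [70.9 72.1] expected 71
drv [31.  32.6] expected 33
True 56.3917
the job is handed in; nothing more can be done
None
```

Both kits are made up and the job is handed in at about 56 s: all five parts lie flat in their compartments, and the longer screwdriver was left where it lay.

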